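Book out the last orders and switch off the counter

TASK

Close the counter for the day: pick up the scanner and read the label on top of each order box, in the order red, yellow, green, blue (some colours may be missing), aiming the beam at the middle of the label and holding it steady on each for about a second. Then stand the scanner back upright in the middle of its charging pad and lay every box flat, side by side, in the blue tray. Last of all, switch off the whole bank with one single drag of a fingertip along its levers, not lifting away until all five are off; leave the tape measure and the green roll alone and never let the scanner fall over.

Things in the scene. Friction and masses are not known exactly. Their poses are not given: they have to be found in the camera images.
- scanner: hand scanner (yellow head, black handle, grey foot), 220 g, upright on its pad. Origin: centre of the foot's underside; z up, x forward (where the nose points). Foot 80 x 60 x 12 mm; handle 34 x 30 mm; head 94 x 40 mm (x, y), 72 to 106 mm up, x -50 to +44 mm, flat upright sides: pinch it from above across the 40 mm. A black nose under the head's front reaches x = 56 mm
- scanner_grip (a point): middle of the scanner's yellow head, 89 mm above the underside of the foot, over the foot's centre; the place to grip
- scan_window: red window at the scanner's nose. Its own x axis is the beam: forward and 60 degrees below the horizontal when the scanner stands upright; y is the scanner's y. Origin: centre of the window, 50 mm forward of and 80 mm above the scanner's origin (50 mm forward of and 9 mm below scanner_grip). Reads labels 50 to 200 mm away along the beam
- charge_pad: flat black charging pad, fixed, 110 x 100 mm (x, y), 8 mm thick, without a rim. Origin: centre of its underside on the counter. The scanner starts centred on it
- tray: shallow blue pick-up tray, fixed, outside 150 x 330 x 24 mm (x, y, z), walls and floor 5 mm thick, open at the top. Origin: centre of its underside; y along its length. Room for four boxes side by side, their long sides along the tray's x, about 80 mm apart along its y
- bank: white switch bank, fixed, 64 x 240 mm, top 36 mm above the counter. Origin: centre of its underside. Along its own y, on the centre line at -80, -40, 0, 40, 80 mm, stand five red levers (16 mm wide, 8 thick, 30 long, tips 66 mm above the counter), leaning 10 degrees to -y when on. A fingertip dragged towards +y, its lower end 54 mm above the counter, folds each down (off) and passes over it
- tape_measure: pink tape measure, 56 x 51 x 21 mm, a bystander lying loose on the counter; origin at the centre of its underside; leave it alone
- green_roll: roll of green tag tape, 44 mm across and 26 mm high, a bystander standing loose on the counter; origin at the centre of its underside; leave it alone
- sw0 (a joint): lever switch number 1 from the bank's -y end: 0 (to 0.15 at the start) is on, nearly upright; grows to 1.3 rad as it is folded towards the bank's +y; off from 0.6 rad. Stays where it is left; moving it takes about 2 N at the tip
- sw1 (a joint): lever switch number 2 from the bank's -y end: 0 (to 0.15 at the start) is on, nearly upright; grows to 1.3 rad as it is folded towards the bank's +y; off from 0.6 rad. Stays where it is left; moving it takes about 2 N at the tip
- sw2 (a joint): lever switch number 3 from the bank's -y end: 0 (to 0.15 at the start) is on, nearly upright; grows to 1.3 rad as it is folded towards the bank's +y; off from 0.6 rad. Stays where it is left; moving it takes about 2 N at the tip
- sw3 (a joint): lever switch number 4 from the bank's -y end: 0 (to 0.15 at the start) is on, nearly upright; grows to 1.3 rad as it is folded towards the bank's +y; off from 0.6 rad. Stays where it is left; moving it takes about 2 N at the tip
- sw4 (a joint): lever switch number 5 from the bank's -y end: 0 (to 0.15 at the start) is on, nearly upright; grows to 1.3 rad as it is folded towards the bank's +y; off from 0.6 rad. Stays where it is left; moving it takes about 2 N at the tip
- red_box_center (a point): centre of the red order box (may be absent): brown carton 100 x 46 x 45 mm (x, y, z) with two red bands at its ends, 160 g; the centre is 22.5 mm above its underside; x along its length. It can be lifted from above, pinched across its 46 mm width
- red_box_label (a point): centre of the white bar-code label (46 x 32 mm) on the top face of the red box, 45 mm above its underside
- yellow_box_center (a point): centre of the yellow order box (may be absent): brown carton 100 x 46 x 45 mm (x, y, z) with two yellow bands at its ends, 160 g; the centre is 22.5 mm above its underside; x along its length. It can be lifted from above, pinched across its 46 mm width
- yellow_box_label (a point): centre of the white bar-code label (46 x 32 mm) on the top face of the yellow box, 45 mm above its underside
- green_box_center (a point): centre of the green order box (may be absent): brown carton 100 x 46 x 45 mm (x, y, z) with two green bands at its ends, 160 g; the centre is 22.5 mm above its underside; x along its length. It can be lifted from above, pinched across its 46 mm width
- green_box_label (a point): centre of the white bar-code label (46 x 32 mm) on the top face of the green box, 45 mm above its underside
- blue_box_center (a point): centre of the blue order box (may be absent): brown carton 100 x 46 x 45 mm (x, y, z) with two blue bands at its ends, 160 g; the centre is 22.5 mm above its underside; x along its length. It can be lifted from above, pinched across its 46 mm width
- blue_box_label (a point): centre of the white bar-code label (46 x 32 mm) on the top face of the blue box, 45 mm above its underside

How it is judged:
By the outcome, as a careful person would: the job done as asked, in the order asked, and still so for the second after the job is handed in, with the robot touching nothing.
Of red_box, yellow_box, green_box, blue_box only 3 to 4 are there at a start; the rules pass over those that are not, and their reading is None.
At some moment in a run one of red_box, yellow_box, green_box, blue_box may be knocked a few centimetres aside while the robot is not near it.
It also fails if it takes over 208 s, if anything falls off the work surface, if the arm or the gripper's body presses on something with over 40 N, if the wrist force passes 120 N, or if a joint passes its speed limit or range.

ROBOT

A 6-joint arm with a two-finger parallel gripper is mounted at the origin on a cart in front of the work surface, level with it; the furniture and walls round the work are solid. World frame = base frame: x ahead of the robot, y to its left, z up, the work surface at z = 0. Lengths are in mm, angles in degrees, forces in N, time in s.
With the tool pointing down it reaches from about 300 to 850 mm from the base axis. Payload 4.2 kg.
Tool frame: the origin (TCP) lies on the centre line of the jaws, within the pads' length; the fingertips stand 8 mm ahead of it and the grasp point (between the pads) lies 11 mm behind it; z points along the fingers, y is the line along which they close (so a half turn about z gives the same grasp; the last joint's range is limited). The gripper opens to 91 mm and grips with 3 to 60 N. Pads are 32 mm wide; open, the fingers measure 118 mm over their backs; the gripper's body (76 mm by 178 mm) begins 60 mm behind the grasp point.
Start: joints at [68.755, 18.312, 89.639, -0, 72.044, -1.146], TCP at [197.601, 539.996, 221.976] pointing down, gripper open.
Joint ranges: [-177.97, 177.97], [-48.28, 115.42], [12.27, 149.76], [-77.06, 257.06], [2.81, 150.46], [-146.56, 146.56]. Speed limits (degrees/s): [147.25, 147.25, 180, 180, 180, 180].

INTERFACE

Orientations are given as [roll, pitch, yaw] about the fixed x, y, z axes, in that order (R = Rz(yaw) Ry(pitch) Rx(roll)).
In Python, from workcell import telemetry, eyes, ticket gives the robot as it stands. The module is installed in compiled form; this text tells all that it offers.
- The arm moves only by the shell command python3 -m crank 'ROWS' [OPENING] [FORCE]. ROWS is JSON, a list of rows, each an object of numbers: "dx", "dy", "dz": the shift along the world's x, y, z normalised to -1 to 1, where 1 is 80 cm; "yaw": the turn about the world's z normalised to -1 to 1, where 1 is 5 degrees. A call has 1 to 10 rows; each row shifts and turns the commanded pose from where the row before left it; what a row does not reach is not made up. A row lasts 1/8 s, in which the tool goes at most 62.5 mm and 10.7 degrees, less where a joint would pass 70% of its speed; a pose out of reach is approached as far as the arm can. A call with a number of a shift or a turn outside -1 to 1 is refused whole. A call with a gripper value outside its range is refused whole. OPENING is the opening, from 0 (shut) to 1 (fully open), set as the call begins (- or left out, the last holds). The fingers move at their own pace and stop on an object; FORCE is the grip in N (left out, the last holds). Time passes only in rows, so rows that do not move let the fingers close. It gives the time, the measured TCP pose, the force, the opening and the grip force at its end, in the units of the state.
- telemetry.state(): the state, without advancing time (a new reading comes with each control period).
- eyes.grab_frame(name): name is "scene" or "top" or "wrist"; returns the picture (480x640x3 uint8, red, green, blue); there is no depth.
- eyes.calibration(name): a dict with "camera_matrix" (3x3 intrinsics, pixels), "k1" (the pictures are not rectified: a ray, as slopes to the right and down, at radius r is drawn at 1 + k1 r^2 times it, then the intrinsics apply), "world_from_camera" (4x4, takes a point from camera to world coordinates). Camera axes: x right, y down, z forward; pixel columns grow to the right and rows downward; lengths in mm; the calibration is good to about 2 mm. A picture is of the moment at which its call begins: read the wrist's pose just before it. calibration takes no time and is no camera call; for the wrist camera it gives the pose at the moment of the call.
- ticket.job_done(): hands the job in; it is judged then, once.
The state is a dict: "time_s": time; "qpos": joint angles; "qvel": joint speeds; "effort": joint torques, N m; "ee_pos": TCP position; "ee_rot": TCP orientation; "force": force on the tool from outside, world axes, zero at the start; "torque": the same for the moment, N m; "gripper_width": finger opening in mm; "gripper_force": force on a finger pad.
Only numpy, scipy, OpenCV 4.12 (cv2) and the standard library are available. Lean on these libraries where they do the work, as an engineer would, in place of code of your own. Each camera call takes 0.05 s, during which the arm holds its last target. There are 200 camera calls.

## Working session

There is one attempt and no reset: what is moved stays moved. The work goes in short steps, Python scripts to look and compute and a shell command to move; the robot and the scene stay as the last step left them, time stands still between calls to the robot, and variables do not carry over. Pictures are saved under pics/ and viewed, at most 14 in all, crops included, and the job is handed in when it is done.

```bash
mkdir -p pics; cat > h.py <<'E'
import numpy as np, cv2
from workcell import telemetry, eyes, ticket
def grab(n,f=None):
    c=eyes.calibration(n); im=eyes.grab_frame(n)
    if f: cv2.imwrite('pics/'+f,im[:,:,::-1])
    return im,c
def ray(c,uv):
    K=np.array(c['camera_matrix'],float);T=np.array(c['world_from_camera'],float)
    k=c['k1']; d=np.array([(uv[0]-K[0,2])/K[0,0],(uv[1]-K[1,2])/K[1,1]]); s=d.copy()
    for _ in range(20): s=d/(1+k*(s@s))
    return T[:3,3],T[:3,:3]@np.array([s[0],s[1],1])
def onz(c,uv,z):
    o,d=ray(c,uv); return (o+d*(z-o[2])/d[2])
def proj(c,p):
    K=np.array(c['camera_matrix'],float);T=np.array(c['world_from_camera'],float)
    q=T[:3,:3].T@(np.array(p,float)-T[:3,3]); s=q[:2]/q[2]; s=s*(1+c['k1']*(s@s))
    return K[0,0]*s[0]+K[0,2],K[1,1]*s[1]+K[1,2]
E
python3 - <<'E'
from h import *
np.set_printoptions(precision=1,suppress=True)
for n in('top','scene'):
    im,c=grab(n,n+'0.png'); print(c)
print(telemetry.state())
E
```

```text
{'camera_matrix': array([[473.5,   0. , 324.8],
       [  0. , 473.5, 244.2],
       [  0. ,   0. ,   1. ]]), 'k1': 0.026261819675023872, 'world_from_camera': array([[  -0. ,   -1. ,    0.1,  389.6],
       [  -1. ,    0. ,    0. ,   24.4],
       [  -0. ,   -0.1,   -1. , 1052.2],
       [   0. ,    0. ,    0. ,    1. ]])}
{'camera_matrix': array([[443.6,   0. , 320.5],
       [  0. , 443.6, 239. ],
       [  0. ,   0. ,   1. ]]), 'k1': -0.11351527019078436, 'world_from_camera': array([[   0.6,   -0.5,    0.6,  -61. ],
       [  -0.8,   -0.4,    0.4, -370.8],
       [   0. ,   -0.8,   -0.6,  698.7],
       [   0. ,    0. ,    0. ,    1. ]])}
{'time_s': 0.1, 'qpos': array([68.8, 18.3, 89.7, -0. , 72. , -1.1]), 'qvel': array([ 0. , -0.1, -0.2,  0. , -0. ,  0. ]), 'effort': array([ -0. , -41.3, -23.3,   0.1,   0. ,  -0. ]), 'ee_pos': array([197.4, 539.6, 221.2]), 'ee_rot': array([-179.9,    0. ,  159.9]), 'force': array([ 0.3, -0.3, -1.3]), 'torque': array([-0., -0., -0.]), 'gripper_force': 0.0, 'gripper_width': 91.01350825911605}
```

View pics/top0.png

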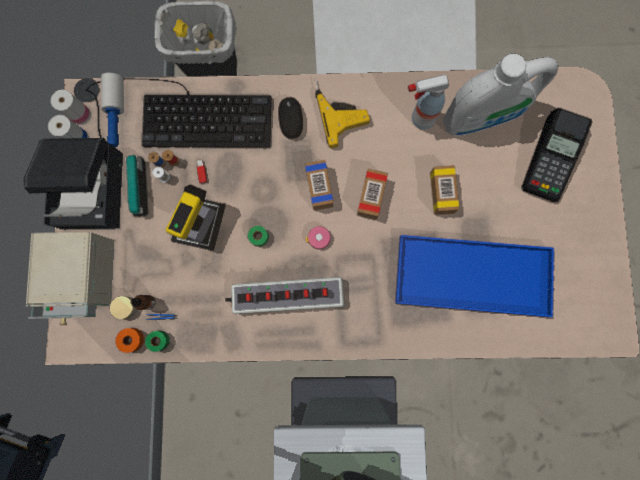

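View pics/scene0.png

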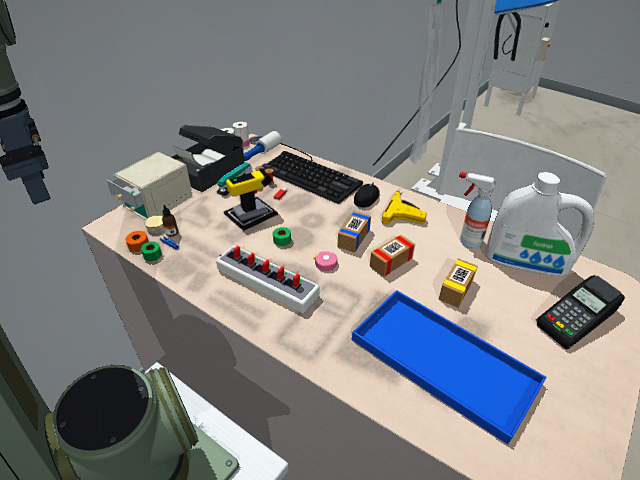

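The top view shows the blue box at (319,185), red at (374,193) and yellow at (445,189), with no green box. The scanner is at about (195,218), the bank at (288,295), the tray at (475,277), the pink tape at (318,237) and the roll at (258,236). The scene view agrees.

```bash
cat > m.py <<'E'
from h import *
np.set_printoptions(precision=1,suppress=True)
def comps(mask,amin=20):
    n,l,s,ce=cv2.connectedComponentsWithStats(mask.astype(np.uint8))
    return [(s[i],ce[i],l==i) for i in range(1,n) if s[i][4]>=amin]
def rect_world(c,mask,z):
    ct=max(cv2.findContours(mask.astype(np.uint8),cv2.RETR_EXTERNAL,cv2.CHAIN_APPROX_NONE)[0],key=cv2.contourArea)
    P=np.array([onz(c,p,z)[:2] for p in ct[:,0,:].astype(float)],np.float32)
    return cv2.minAreaRect(P)
def hsv(im): return cv2.cvtColor(im,cv2.COLOR_RGB2HSV)
def white(im):
    h=hsv(im); return (h[...,1]<60)&(h[...,2]>140)
R={'blue':((100,130),150),'yellow':((20,33),150),'red':((0,8),150)}
def bands(im,col):
    h=hsv(im);(a,b),s=R[col]; m=(h[...,0]>=a)&(h[...,0]<=b)&(h[...,1]>s)&(h[...,2]>70)
    if col=='red': m|=(h[...,0]>173)&(h[...,1]>s)&(h[...,2]>70)
    return m
def boxes(im,c,win=None):
    """box from its two bands (top faces) -> center at z=45"""
    out={}
    for col in R:
        m=bands(im,col)
        if win: 
            w=np.zeros_like(m);u0,v0,u1,v1=win[col];w[v0:v1,u0:u1]=1;m&=w
        if m.sum()<20: continue
        ys,xs=np.nonzero(m)
        P=np.array([onz(c,(x,y),45)[:2] for x,y in zip(xs,ys)],np.float32)
        out[col]=(cv2.minAreaRect(P),len(P))
    return out
E
python3 - <<'E'
from m import *
im,c=grab('top')
win=dict(blue=(295,150,345,220),red=(350,160,400,225),yellow=(425,155,470,220))
for k,v in boxes(im,c,win).items(): print(k,v)
h=hsv(im)
def sub(m,u0,v0,u1,v1):
    w=np.zeros_like(m);w[v0:v1,u0:u1]=m[v0:v1,u0:u1];return w
print('tray',rect_world(c,sub((h[...,0]>100)&(h[...,0]<130)&(h[...,1]>150),380,225,570,330),24))
b=sub((h[...,1]<60)&(h[...,2]>120),225,270,350,320)
print('bank',rect_world(c,b,36), b.sum())
for s,ce,_ in comps(sub(bands(im,'red')&(h[...,2]>120),225,270,350,320),8): print('lever',ce,onz(c,ce,60))
print('head',rect_world(c,sub(bands(im,'yellow'),150,170,230,250),106))
pad=sub(h[...,2]<70,150,170,235,255)
print('pad',rect_world(c,pad,8))
for n,w in(('pink',(300,220,335,255)),('roll',(240,220,275,255))):
    print(n,[onz(c,ce,20) for s,ce,_ in comps(sub(h[...,1]>110,*w),80)])
I=im[:,:,::-1]
a=cv2.resize(I[170:260,150:270],None,fx=6,fy=6,interpolation=cv2.INTER_CUBIC)
cv2.imwrite('pics/sc.png',a)
E
```

```text
blue (((672.6661987304688, 55.83851623535156), (82.26897430419922, 43.55238342285156), 9.855021476745605), 180)
yellow (((653.6635131835938, -217.32911682128906), (92.3589096069336, 53.19428253173828), 2.8502933979034424), 347)
red (((649.5518798828125, -62.09419250488281), (44.47880554199219, 86.05636596679688), 75.9615249633789), 261)
tray ((466.4632568359375, -277.6446533203125), (329.4686279296875, 148.99285888671875), 84.10143280029297)
bank ((429.7427978515625, 126.99728393554688), (267.5302429199219, 104.40402221679688), 89.15155792236328) 3412
lever [324.4 292. ] [432.7  45.5  60. ]
lever [286.8 294. ] [429.5 124.1  60. ]
lever [305.5 293. ] [431.   84.9  60. ]
lever [267.4 295.8] [426.4 164.7  60. ]
lever [247.4 296.9] [424.7 206.4  60. ]
head ((591.255859375, 328.9774169921875), (46.635494232177734, 92.97718048095703), 66.078125)
pad ((607.4822387695312, 326.8740539550781), (100.93089294433594, 135.91598510742188), 77.11083984375)
pink [array([554.7,  57.8,  20. ])]
roll [array([561.1, 192.3,  20. ])]
```

View pics/sc.png

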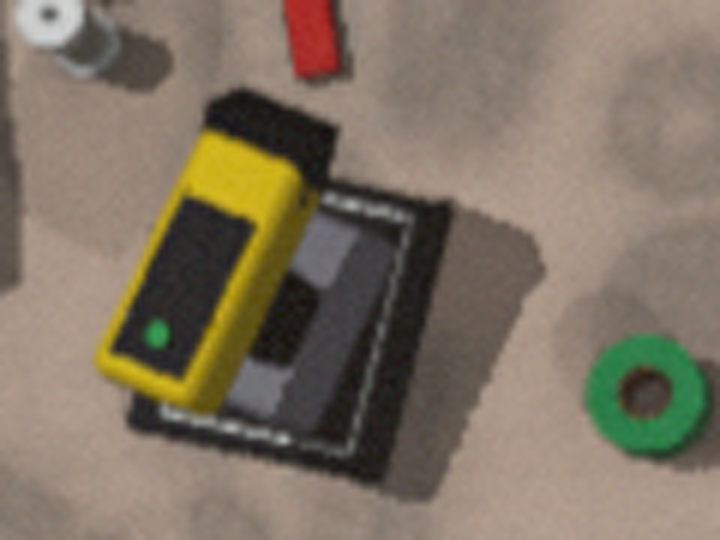

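The crop shows the scanner's nose at the upper right, at about (275,130), with its yaw roughly 10° off the pad's. The pad corners in the crop are (450,203), (382,480) and (130,425).

```bash
python3 - <<'E'
from m import *
im,c=grab('top')
cr=lambda u,v,z: onz(c,(150+u/6-.4,170+v/6-.4),z)[:2]
A,B,C=cr(450,203,8),cr(382,480,8),cr(130,425,8)
print('pad',A,B,C,(A+C)/2,np.linalg.norm(A-B),np.linalg.norm(B-C),np.degrees(np.arctan2(*(A-B)[::-1])),np.degrees(np.arctan2(*(C-B)[::-1]))-90)
# head: yellow+dark top region corners
P=[cr(*p,114) for p in((208,130),(300,168),(190,395),(100,355))]
P=np.array(P);print('headcorners',P,P.mean(0),np.degrees(np.arctan2(*(P[0]-P[3])[::-1])),np.degrees(np.arctan2(*(P[1]-P[2])[::-1])),np.linalg.norm(P[0]-P[3]),np.linalg.norm(P[0]-P[1]))
h=hsv(im)
# labels: white pixels near each box
for k,w in dict(blue=(300,155,340,215),red=(355,165,395,222),yellow=(428,160,465,218)).items():
    u0,v0,u1,v1=w; m=np.zeros(h.shape[:2],np.uint8); m[v0:v1,u0:u1]=((h[...,1]<70)&(h[...,2]>110))[v0:v1,u0:u1]
    m=cv2.morphologyEx(m,cv2.MORPH_CLOSE,np.ones((3,3)))
    cs=comps(m,10); s,ce,mm=max(cs,key=lambda t:t[0][4]); print(k,s,rect_world(c,mm,45))
E=cv2.resize(im[145:225,290:480,::-1],None,fx=4,fy=4,interpolation=cv2.INTER_CUBIC); cv2.imwrite('pics/bx.png',E)
E
```

```text
pad [637.7 270. ] [532.6 293.5] [554.8 388.2] [596.2 329.1] 107.6809730707247 97.26515149582089 -12.628271244668124 -13.195424376098984
headcorners [[639.3 328. ]
 [625.5 296.3]
 [547.9 331.4]
 [562.1 362.2]] [593.7 329.5] -23.874288162578804 -24.35129789120039 84.45643165968033 34.56425816448362
blue [ 300  155   40   60 1628] ((668.3482666015625, 53.93346405029297), (86.16183471679688, 132.9447021484375), 89.03832244873047)
red [ 355  165   40   57 1024] ((646.8641357421875, -66.36112976074219), (85.40119171142578, 125.3125991821289), 88.77006530761719)
yellow [428 160  37  58 731] ((653.9161376953125, -221.268310546875), (78.07723999023438, 128.83644104003906), 87.57105255126953)
```

View pics/bx.png

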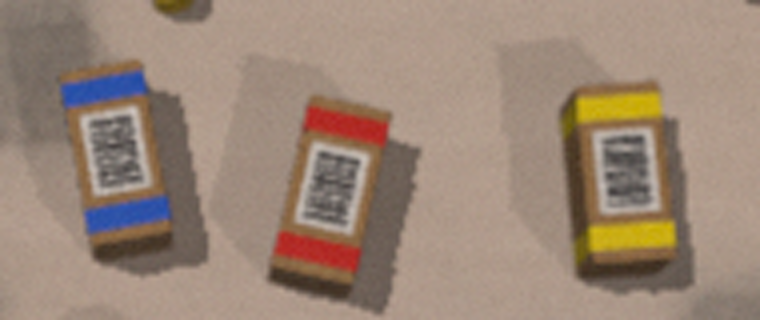

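```bash
python3 -m crank '[{"dx":0.0624,"dy":-0.033,"yaw":-0.1},{"dx":0.0624,"dy":-0.033,"yaw":-0.1},{"dx":0.0624,"dy":-0.033,"yaw":-0.1},{"dx":0.0624,"dy":-0.033,"yaw":-0.1},{"dx":0.0624,"dy":-0.033,"yaw":-0.1},{"dx":0.0624,"dy":-0.033,"yaw":-0.1},{"dx":0.0624,"dy":-0.033,"yaw":-0.1},{"dx":0.0624,"dy":-0.033,"yaw":-0.1},{},{}]' 1 20
python3 - <<'E'
from m import *
print(telemetry.state()['ee_pos'],telemetry.state()['ee_rot'])
im,c=grab('wrist','w1.png'); print(c['world_from_camera'])
t=eyes.calibration('top')
for n,u,v in(('blue',115,150),('red',332,188),('yellow',629,170)):print(n,onz(t,(290+u/4-.4,145+v/4-.4),45))
E
```

```text
[197.5 539.8 221.5] [-179.9   -0.   159.9]
[[  0.3   0.9   0.2 131.4]
 [  0.9  -0.3  -0.1 564.1]
 [ -0.    0.2  -1.  382.6]
 [  0.    0.    0.    1. ]]
blue [673.2  56.   45. ]
red [649.6 -62.   45. ]
yellow [ 656.6 -223.    45. ]validation failed for argument at $[0]...
```

View pics/w1.png

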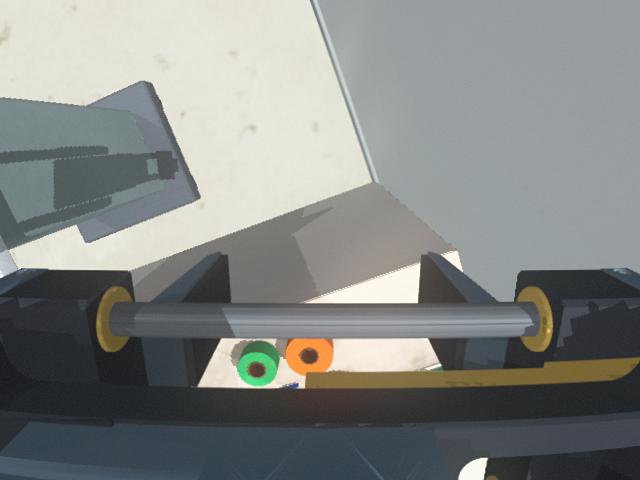

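The call was refused, so the arm has not moved. The wrist view shows only the fingers and the counter corner at the start pose. A row may need all four keys.

```bash
python3 -m crank '[{"dx":0.0624,"dy":-0.033,"dz":0,"yaw":-0.1},{"dx":0.0624,"dy":-0.033,"dz":0,"yaw":-0.1},{"dx":0.0624,"dy":-0.033,"dz":0,"yaw":-0.1},{"dx":0.0624,"dy":-0.033,"dz":0,"yaw":-0.1},{"dx":0.0624,"dy":-0.033,"dz":0,"yaw":-0.1},{"dx":0.0624,"dy":-0.033,"dz":0,"yaw":-0.1},{"dx":0.0624,"dy":-0.033,"dz":0,"yaw":-0.1},{"dx":0.0624,"dy":-0.033,"dz":0,"yaw":-0.1},{"dx":0,"dy":0,"dz":0,"yaw":0},{"dx":0,"dy":0,"dz":0,"yaw":0}]' 1 20
python3 - <<'E'
from m import *
im,c=grab('wrist','w2.png'); print(c['world_from_camera'])
E
```

```text
time_s: 1.5
ee_pos: [596.4, 328.8, 221.5]
ee_rot: [-180.0, -0.1, 155.9]
force: [-0.2, 0.5, 0.7]
gripper_width: 90.8
gripper_force: 0.0
[[  0.4   0.9   0.2 532.4]
 [  0.9  -0.4  -0.1 357.6]
 [  0.    0.2  -1.  382.7]
 [  0.    0.    0.    1. ]]
```

View pics/w2.png

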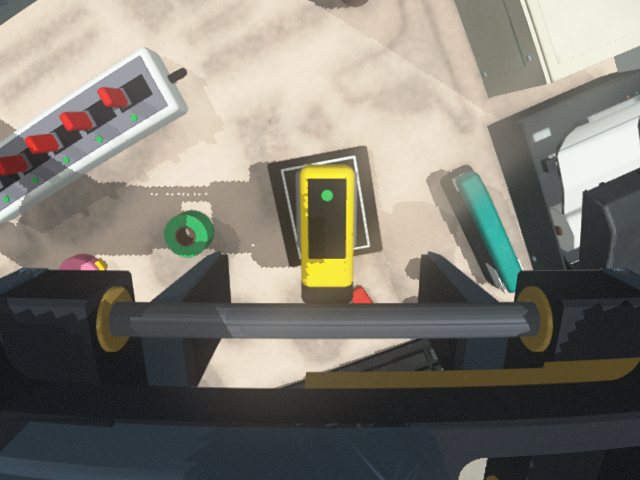

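The wrist view shows the head spanning columns 301–354 and rows 165–288. It is centred between the fingers and aligned with them.

```bash
python3 - <<'E'
from m import *
c=eyes.calibration('wrist')
a,b=onz(c,(327,167),114),onz(c,(327,287),114)
d=(b-a)[:2];L=np.linalg.norm(d);u=d/L
print(a,b,L,np.degrees(np.arctan2(u[1],u[0])),'origin est',(a[:2]+u*50),(b[:2]-u*44))
E
python3 -m crank '[{"dx":0,"dy":0,"dz":-0.05,"yaw":0},{"dx":0,"dy":0,"dz":-0.05,"yaw":0},{"dx":0,"dy":0,"dz":-0.04,"yaw":0},{"dx":0,"dy":0,"dz":-0.03,"yaw":0},{"dx":0,"dy":0,"dz":0,"yaw":0},{"dx":0,"dy":0,"dz":0,"yaw":0}]'
```

```text
[551.4 351.6 114. ] [633.7 314.9 114. ] 90.09563481760115 -24.01148841590919 origin est [597.1 331.2] [593.5 332.8]
time_s: 2.3
ee_pos: [597.0, 329.9, 87.5]
ee_rot: [179.9, 0.1, 156.0]
force: [0.8, 0.7, 0.8]
gripper_width: 91.3
gripper_force: 0.0
```

```bash
Z='{"dx":0,"dy":0,"dz":0,"yaw":0}'; python3 -m crank '[{"dx":0,"dy":0,"dz":-0.002,"yaw":0},{"dx":0,"dy":0,"dz":0,"yaw":0},{"dx":0,"dy":0,"dz":0,"yaw":0},{"dx":0,"dy":0,"dz":0,"yaw":0},{"dx":0,"dy":0,"dz":0,"yaw":0},{"dx":0,"dy":0,"dz":0,"yaw":0},{"dx":0,"dy":0,"dz":0,"yaw":0},{"dx":0,"dy":0,"dz":0,"yaw":0}]' 0 35
python3 -m crank '[{"dx":0,"dy":0,"dz":0.015,"yaw":0},{"dx":0,"dy":0,"dz":0.04,"yaw":0},{"dx":0,"dy":0,"dz":0.04,"yaw":0},{"dx":0,"dy":0,"dz":0,"yaw":0},{"dx":0,"dy":0,"dz":0,"yaw":0}]'
```

```text
time_s: 3.3
ee_pos: [597.1, 328.9, 84.4]
ee_rot: [180.0, 0.0, 155.9]
force: [1.0, 1.0, -0.4]
gripper_width: 39.9
gripper_force: 35.0
time_s: 3.92
ee_pos: [596.2, 328.3, 159.2]
ee_rot: [-179.9, -0.1, 155.9]
force: [-0.6, 0.6, -2.5]
gripper_width: 39.8
gripper_force: 35.0
```

```bash
cat > chk.py <<'E'
from m import *
import sys
def chk(f=None):
    im,c=grab('top',f); ref=cv2.imread('pics/top0.png')[:,:,::-1]
    W=dict(blue=(285,145,348,225),red=(349,150,415,232),yellow=(416,150,485,225))
    h=telemetry.state()
    for k,(u0,v0,u1,v1) in W.items():
        r=[]
        for I in(ref,im):
            y,x=np.nonzero(bands(np.ascontiguousarray(I),k)[v0:v1,u0:u1]); r.append((x.mean()+u0,y.mean()+v0,len(x)) if len(x) else (0,0,0))
        print(k,np.array(r[1])-np.array(r[0]),r[0][2])
    return im,c
if __name__=='__main__': chk(*sys.argv[1:])
E
python3 chk.py
python3 -m crank '[{"dx":-0.0488,"dy":-0.05,"dz":0,"yaw":0},{"dx":-0.0488,"dy":-0.05,"dz":0,"yaw":0},{"dx":-0.0488,"dy":-0.05,"dz":0,"yaw":0},{"dx":0,"dy":-0.0695,"dz":0,"yaw":0},{"dx":0,"dy":-0.0695,"dz":0,"yaw":0},{"dx":0,"dy":-0.0695,"dz":0,"yaw":0},{"dx":0,"dy":-0.0695,"dz":0,"yaw":0},{"dx":0.0392,"dy":0,"dz":0,"yaw":0},{"dx":0.0392,"dy":0,"dz":0,"yaw":0},{"dx":0,"dy":0,"dz":0,"yaw":0}]'
python3 chk.py top2.png; python3 -c "
from workcell import telemetry as t;s=t.state();print(s['time_s'],s['ee_pos'],s['ee_rot'])"
```

```text
blue [0.  0.1 1. ] 179
red [-0.1  0.3 -1. ] 262
yellow [ 0.  -0.2 -1. ] 348
time_s: 5.22
ee_pos: [543.6, -13.9, 158.8]
ee_rot: [-180.0, -0.1, 155.9]
force: [-1.4, -0.1, -2.1]
gripper_width: 39.9
gripper_force: 35.0
blue [  -7.9  -14.9 -134. ] 179
red [-372.7 -191.7 -262. ] 262
yellow [-0.  -0.3  0. ] 348
5.275 [542.00859101 -13.70384438 158.69616395] [-179.92919539   -0.19069196  155.88942982]
```

View pics/top2.png

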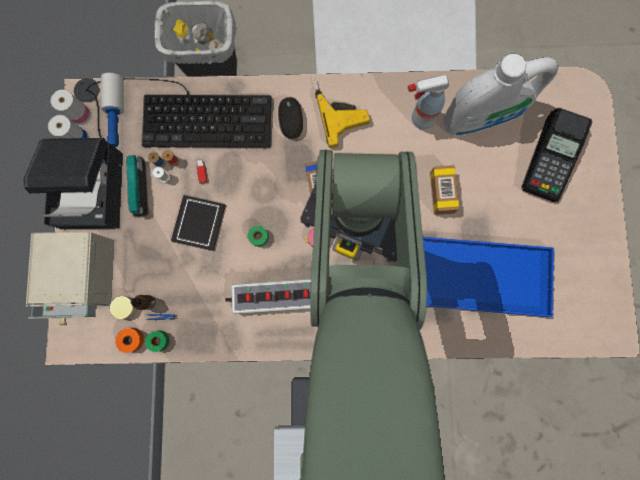

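The top view shows the arm over the red box and hiding it, with the empty pad at (198,223). Next is the hold.

```bash
python3 -m crank '[{"dx":0,"dy":0,"dz":0,"yaw":0},{"dx":0,"dy":0,"dz":0,"yaw":0},{"dx":0,"dy":0,"dz":0,"yaw":0},{"dx":0,"dy":0,"dz":0,"yaw":0},{"dx":0,"dy":0,"dz":0,"yaw":0},{"dx":0,"dy":0,"dz":0,"yaw":0},{"dx":0,"dy":0,"dz":0,"yaw":0},{"dx":0,"dy":0,"dz":0,"yaw":0},{"dx":0,"dy":0,"dz":0,"yaw":0},{"dx":0,"dy":0,"dz":0,"yaw":0}]'
python3 - <<'E'
from m import *
im,c=grab('scene','scene2.png')
ref=cv2.imread('pics/scene0.png')[:,:,::-1]
I2=cv2.imread('pics/top2.png')[:,:,::-1]; h=hsv(np.ascontiguousarray(I2)); t=eyes.calibration('top')
m=np.zeros(h.shape[:2],bool); m[185:255,165:230]=(h[...,2]<75)[185:255,165:230]
print('pad',rect_world(t,max(comps(m),key=lambda x:x[0][4])[2],8))
E
```

```text
time_s: 6.52
ee_pos: [542.6, -13.6, 160.4]
ee_rot: [180.0, -0.0, 155.9]
force: [0.3, -0.6, -1.8]
gripper_width: 39.6
gripper_force: 35.0
pad ((596.040283203125, 330.666748046875), (67.07303619384766, 86.43817138671875), 76.39427947998047)
```

View pics/scene2.png

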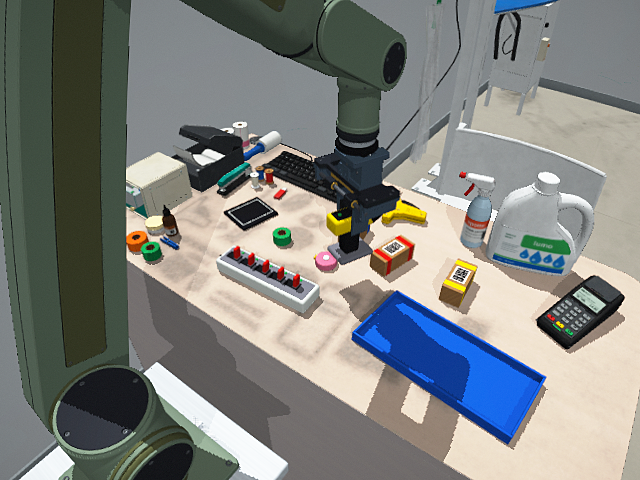

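The scene view shows the scanner held upright over (350,250), facing the red box at (392,255). Yellow is next.

```bash
python3 -m crank '[{"dx":0.0021,"dy":-0.0504,"dz":0,"yaw":0},{"dx":0.0021,"dy":-0.0504,"dz":0,"yaw":0},{"dx":0.0021,"dy":-0.0504,"dz":0,"yaw":0},{"dx":0.0021,"dy":-0.0504,"dz":0,"yaw":0},{"dx":0,"dy":0,"dz":0,"yaw":0},{"dx":0,"dy":0,"dz":0,"yaw":0}]'
python3 - <<'E'
from m import *
r=[]
for f in(0,1):
    I=np.ascontiguousarray(cv2.imread('pics/scene0.png')[:,:,::-1]) if f==0 else grab('scene','scene3.png')[0]
    y,x=np.nonzero(bands(I,'yellow')[250:320,430:490]); r.append((x.mean(),y.mean(),len(x)))
print(r); 
c=eyes.calibration('scene'); print(proj(c,(656.6,-223.3,45)))
E
python3 -m crank '[{"dx":0,"dy":0,"dz":0,"yaw":0},{"dx":0,"dy":0,"dz":0,"yaw":0},{"dx":0,"dy":0,"dz":0,"yaw":0},{"dx":0,"dy":0,"dz":0,"yaw":0},{"dx":0,"dy":0,"dz":0,"yaw":0},{"dx":0,"dy":0,"dz":0,"yaw":0},{"dx":0,"dy":0,"dz":0,"yaw":0},{"dx":0,"dy":0,"dz":0,"yaw":0},{"dx":0,"dy":0,"dz":0,"yaw":0},{"dx":0,"dy":0,"dz":0,"yaw":0}]'
```

```text
time_s: 7.32
ee_pos: [549.1, -174.5, 160.2]
ee_rot: [180.0, -0.0, 155.9]
force: [0.0, -0.1, -2.6]
gripper_width: 39.8
gripper_force: 35.0
[(np.float64(30.308641975308642), np.float64(27.411522633744855), 243), (np.float64(30.962962962962962), np.float64(26.925925925925927), 243)]
(np.float64(460.49627244522134), np.float64(275.27770095556934))
time_s: 8.62
ee_pos: [549.3, -174.9, 160.4]
ee_rot: [180.0, -0.0, 155.9]
force: [0.4, 0.9, -1.9]
gripper_width: 39.9
gripper_force: 35.0
```

```bash
python3 chk.py
python3 -m crank '[{"dx":-0.04,"dy":0,"dz":0,"yaw":0},{"dx":-0.04,"dy":0,"dz":0,"yaw":0},{"dx":0,"dy":0.07,"dz":0,"yaw":0},{"dx":0,"dy":0.07,"dz":0,"yaw":0},{"dx":0,"dy":0.07,"dz":0,"yaw":0},{"dx":0,"dy":0.07,"dz":0,"yaw":0},{"dx":0,"dy":0.0688,"dz":0,"yaw":0},{"dx":0.05,"dy":0,"dz":0,"yaw":0},{"dx":0.0505,"dy":0,"dz":0,"yaw":0},{"dx":0,"dy":0,"dz":0,"yaw":0}]'
python3 chk.py
python3 - <<'E'
from m import *
r=[]
for f in(0,1):
    I=np.ascontiguousarray(cv2.imread('pics/scene0.png')[:,:,::-1]) if f==0 else grab('scene','scene4.png')[0]
    y,x=np.nonzero(bands(I,'blue')[205:260,330:380]); r.append((x.mean(),y.mean(),len(x)))
print(r)
E
```

```text
blue [ 0. -0.  0.] 179
red [-0.2  0.2 -2. ] 262
yellow [  -6.4  -16.1 -242. ] 348
time_s: 9.93
ee_pos: [568.3, 104.5, 160.1]
ee_rot: [179.9, 0.1, 155.9]
force: [-0.7, -0.3, -2.2]
gripper_width: 40.2
gripper_force: 35.0
blue [  5.   1. -83.] 179
red [-0.   0.2  0. ] 262
yellow [ 0.  -0.1 -2. ] 348
[(np.float64(26.90909090909091), np.float64(22.524475524475523), 143), (np.float64(27.027972027972027), np.float64(22.615384615384617), 143)]
```

```bash
python3 -m crank '[{"dx":0,"dy":0,"dz":0,"yaw":0},{"dx":0,"dy":0,"dz":0,"yaw":0},{"dx":0,"dy":0,"dz":0,"yaw":0},{"dx":0,"dy":0,"dz":0,"yaw":0},{"dx":0,"dy":0,"dz":0,"yaw":0},{"dx":0,"dy":0,"dz":0,"yaw":0},{"dx":0,"dy":0,"dz":0,"yaw":0},{"dx":0,"dy":0,"dz":0,"yaw":0},{"dx":0,"dy":0,"dz":0,"yaw":0},{"dx":0,"dy":0,"dz":0,"yaw":0}]'; python3 - <<'E'
from h import *
for i in range(4):
    eyes.grab_frame('top'); print(telemetry.state()['ee_pos'])
E
```

```text
time_s: 11.28
ee_pos: [565.7, 104.2, 160.4]
ee_rot: [180.0, -0.0, 155.9]
force: [0.5, 0.1, -2.0]
gripper_width: 40.3
gripper_force: 35.0
[565.713726   104.16219814 160.36828364]
[565.66012652 104.15069507 160.36011415]
[565.69017544 104.14228977 160.38325779]
[565.66072877 104.15030503 160.36445399]
```

```bash
python3 -m crank '[{"dx":0.0077,"dy":0.0563,"dz":0,"yaw":0},{"dx":0.0077,"dy":0.0563,"dz":0,"yaw":0},{"dx":0.0077,"dy":0.0563,"dz":0,"yaw":0},{"dx":0.0077,"dy":0.0563,"dz":0,"yaw":0},{"dx":0.0077,"dy":0.0563,"dz":0,"yaw":0},{"dx":0,"dy":0,"dz":0,"yaw":0},{"dx":0,"dy":0,"dz":-0.045,"yaw":0},{"dx":0,"dy":0,"dz":-0.035,"yaw":0},{"dx":0,"dy":0,"dz":-0.01,"yaw":0},{"dx":0,"dy":0,"dz":0,"yaw":0}]'
python3 -m crank '[{"dx":0,"dy":0,"dz":-0.003,"yaw":0},{"dx":0,"dy":0,"dz":0,"yaw":0},{"dx":0,"dy":0,"dz":-0.002,"yaw":0},{"dx":0,"dy":0,"dz":0,"yaw":0},{"dx":0,"dy":0,"dz":0,"yaw":0},{"dx":0,"dy":0,"dz":0,"yaw":0}]'
```

```text
time_s: 12.72
ee_pos: [596.6, 328.8, 88.5]
ee_rot: [-180.0, -0.0, 155.9]
force: [-0.3, 0.1, -1.4]
gripper_width: 40.0
gripper_force: 35.0
time_s: 13.48
ee_pos: [596.5, 329.4, 84.4]
ee_rot: [180.0, -0.0, 155.9]
force: [0.7, 0.4, -1.4]
gripper_width: 39.7
gripper_force: 35.0
```

```bash
python3 -m crank '[{"dx":0,"dy":0,"dz":-0.001,"yaw":0},{"dx":0,"dy":0,"dz":0,"yaw":0},{"dx":0,"dy":0,"dz":0,"yaw":0}]'
python3 -m crank '[{"dx":0,"dy":0,"dz":-0.001,"yaw":0},{"dx":0,"dy":0,"dz":0,"yaw":0},{"dx":0,"dy":0,"dz":0,"yaw":0}]'
```

```text
time_s: 13.85
ee_pos: [596.5, 329.4, 84.4]
ee_rot: [180.0, 0.0, 155.9]
force: [-3.1, -1.0, 5.9]
gripper_width: 39.8
gripper_force: 35.0
time_s: 14.22
ee_pos: [596.4, 329.4, 84.3]
ee_rot: [180.0, 0.0, 155.9]
force: [-3.7, -2.0, 8.0]
gripper_width: 39.8
gripper_force: 35.0
```

```bash
python3 -m crank '[{"dx":0,"dy":0,"dz":0,"yaw":0},{"dx":0,"dy":0,"dz":0,"yaw":0},{"dx":0,"dy":0,"dz":0,"yaw":0},{"dx":0,"dy":0,"dz":0,"yaw":0},{"dx":0,"dy":0,"dz":0,"yaw":0},{"dx":0,"dy":0,"dz":0,"yaw":0},{"dx":0,"dy":0,"dz":0.03,"yaw":0},{"dx":0,"dy":0,"dz":0.06,"yaw":0},{"dx":0,"dy":0,"dz":0.07,"yaw":0},{"dx":0,"dy":0,"dz":0.02,"yaw":0}]' 1 20
python3 - <<'E'
from chk import *
chk()
w,c=grab('wrist','w3.png'); print(telemetry.state()['ee_pos'])
E
```

```text
time_s: 15.48
ee_pos: [598.0, 330.2, 231.6]
ee_rot: [179.6, 0.3, 155.9]
force: [1.2, 0.8, 0.4]
gripper_width: 91.1
gripper_force: 0.0
blue [ 0. -0.  0.] 179
red [-0.1  0.3  0. ] 262
yellow [ 0.1 -0.2 -5. ] 348
[597.2 329.7 229. ]
```

View pics/w3.png

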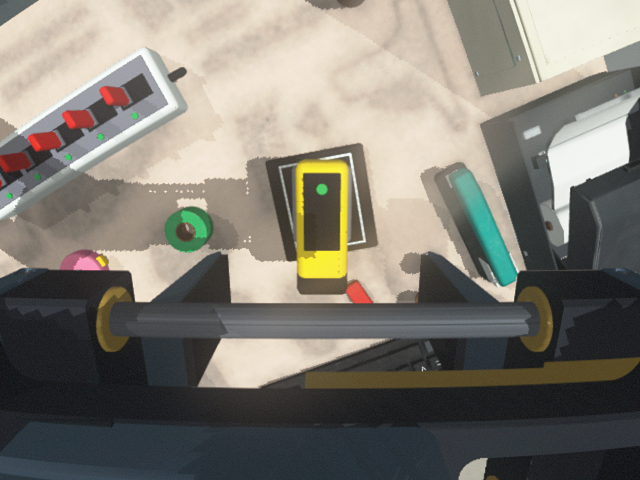

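The wrist view shows the scanner upright and centred on its pad. Now the blue box.

```bash
python3 -m crank '[{"dx":0.01366,"dy":-0.0488,"dz":0,"yaw":0.96},{"dx":0.01366,"dy":-0.0488,"dz":0,"yaw":0.96},{"dx":0.01366,"dy":-0.0488,"dz":0,"yaw":0.96},{"dx":0.01366,"dy":-0.0488,"dz":0,"yaw":0.96},{"dx":0.01366,"dy":-0.0488,"dz":0,"yaw":0.96},{"dx":0.01366,"dy":-0.0488,"dz":0,"yaw":0.96},{"dx":0.01366,"dy":-0.0488,"dz":0,"yaw":0.96},{"dx":0,"dy":0,"dz":0,"yaw":0},{"dx":0,"dy":0,"dz":0,"yaw":0}]'
python3 - <<'E'
from m import *
im,c=grab('wrist','w4.png')
m=bands(im,'blue'); 
for s,ce,mm in comps(m,60): print(s,ce,onz(c,ce,45))
print(proj(c,(673.2,56,45)))
E
```

```text
time_s: 16.7
ee_pos: [672.1, 56.4, 224.7]
ee_rot: [179.9, -0.2, -170.5]
force: [-0.1, -0.5, -0.0]
gripper_width: 91.2
gripper_force: 0.0
[   0    0  174   64 7567] [95.3 22.9] [ 536.3 -164.3   45. ]
[298 171  37  14 325] [311.4 178.4] [639.9  40.2  45. ]
[299 249  22  12 193] [308.3 253.7] [710.   48.3  45. ]
[  0 265  23   5  65] [ 10.6 267. ] [ 774.4 -247.6   45. ]
(np.float64(322.7422449994471), np.float64(217.11565959482726))
```

View pics/w4.png

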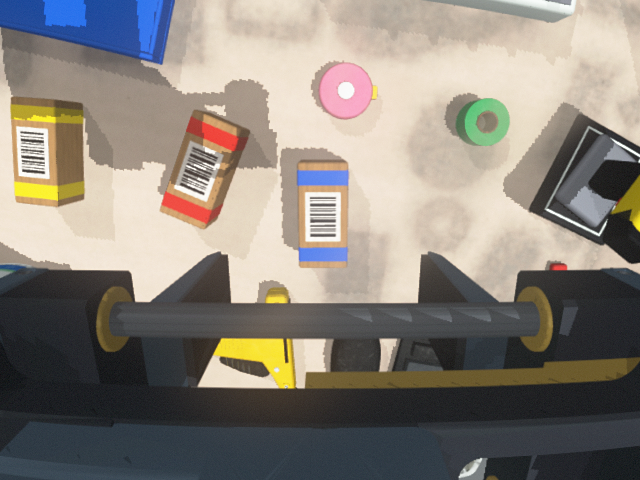

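The blue label is at (323,216), matching the predicted (322.7,217), and it is centred and aligned. Descending.

```bash
python3 -m crank '[{"dx":0,"dy":0,"dz":-0.065,"yaw":0},{"dx":0,"dy":0,"dz":-0.07,"yaw":0},{"dx":0,"dy":0,"dz":-0.07,"yaw":0},{"dx":0,"dy":0,"dz":-0.04,"yaw":0},{"dx":0,"dy":0,"dz":-0.015,"yaw":0},{"dx":0,"dy":0,"dz":0,"yaw":0},{"dx":0,"dy":0,"dz":0,"yaw":0}]'
python3 -m crank '[{"dx":0,"dy":0,"dz":0,"yaw":0},{"dx":0,"dy":0,"dz":0,"yaw":0},{"dx":0,"dy":0,"dz":0,"yaw":0},{"dx":0,"dy":0,"dz":0,"yaw":0},{"dx":0,"dy":0,"dz":0,"yaw":0},{"dx":0,"dy":0,"dz":0,"yaw":0}]' 0 30
```

```text
time_s: 17.62
ee_pos: [674.3, 56.5, 20.7]
ee_rot: [-180.0, 0.2, -170.5]
force: [0.8, 0.4, 0.3]
gripper_width: 91.3
gripper_force: 0.0
time_s: 18.38
ee_pos: [673.0, 56.0, 18.8]
ee_rot: [-180.0, -0.0, -170.5]
force: [0.3, -0.4, 1.1]
gripper_width: 45.8
gripper_force: 30.0
```

```bash
python3 -m crank '[{"dx":0,"dy":0,"dz":0.04,"yaw":0},{"dx":0,"dy":0,"dz":0.065,"yaw":0},{"dx":0,"dy":0,"dz":0.07,"yaw":0},{"dx":-0.0413,"dy":-0.0529,"dz":0,"yaw":-0.513},{"dx":-0.0413,"dy":-0.0529,"dz":0,"yaw":-0.513},{"dx":-0.0413,"dy":-0.0529,"dz":0,"yaw":-0.513},{"dx":-0.0413,"dy":-0.0529,"dz":0,"yaw":-0.513},{"dx":-0.0413,"dy":-0.0529,"dz":0,"yaw":-0.513},{"dx":-0.0413,"dy":-0.0529,"dz":0,"yaw":-0.513},{"dx":0,"dy":0,"dz":0,"yaw":0}]'
python3 -m crank '[{"dx":0,"dy":0,"dz":-0.06,"yaw":0},{"dx":0,"dy":0,"dz":-0.06,"yaw":0},{"dx":0,"dy":0,"dz":-0.035,"yaw":0},{"dx":0,"dy":0,"dz":-0.01,"yaw":0},{"dx":0,"dy":0,"dz":0,"yaw":0},{"dx":0,"dy":0,"dz":0,"yaw":0},{"dx":0,"dy":0,"dz":0,"yaw":0}]'
```

```text
time_s: 19.62
ee_pos: [472.3, -199.9, 158.6]
ee_rot: [-180.0, -0.1, 173.8]
force: [0.6, 0.2, -1.0]
gripper_width: 45.9
gripper_force: 30.0
time_s: 20.5
ee_pos: [475.5, -198.1, 27.9]
ee_rot: [-180.0, 0.1, 174.1]
force: [-0.6, 0.2, -2.1]
gripper_width: 45.8
gripper_force: 30.0
```

```bash
python3 -m crank '[{"dx":0,"dy":0,"dz":-0.003,"yaw":0},{"dx":0,"dy":0,"dz":0,"yaw":0},{"dx":0,"dy":0,"dz":0,"yaw":0}]'
python3 -m crank '[{"dx":0,"dy":0,"dz":-0.001,"yaw":0},{"dx":0,"dy":0,"dz":0,"yaw":0},{"dx":0,"dy":0,"dz":0,"yaw":0}]'
```

```text
time_s: 20.88
ee_pos: [474.7, -197.9, 24.4]
ee_rot: [180.0, 0.0, 174.1]
force: [0.4, -0.4, -1.5]
gripper_width: 45.8
gripper_force: 30.0
time_s: 21.25
ee_pos: [474.9, -197.9, 23.7]
ee_rot: [-180.0, 0.0, 174.1]
force: [0.8, -0.2, 1.1]
gripper_width: 45.8
gripper_force: 30.0
```

```bash
python3 -m crank '[{"dx":0,"dy":0,"dz":0,"yaw":0},{"dx":0,"dy":0,"dz":0,"yaw":0},{"dx":0,"dy":0,"dz":0,"yaw":0},{"dx":0,"dy":0,"dz":0,"yaw":0},{"dx":0,"dy":0,"dz":0.04,"yaw":0},{"dx":0,"dy":0,"dz":0.065,"yaw":0},{"dx":0,"dy":0,"dz":0.07,"yaw":0},{"dx":0,"dy":0,"dz":0,"yaw":0}]' 0.68
python3 chk.py top5.png
```

```text
time_s: 22.25
ee_pos: [477.5, -199.0, 168.2]
ee_rot: [-179.8, 0.6, 174.1]
force: [-0.3, 0.2, -0.6]
gripper_width: 62.6
gripper_force: 0.0
blue [-318.5 -182.4 -179. ] 179
red [-0.1  0.3 -3. ] 262
yellow [-0.  -0.2  2. ] 348
```

View pics/top5.png

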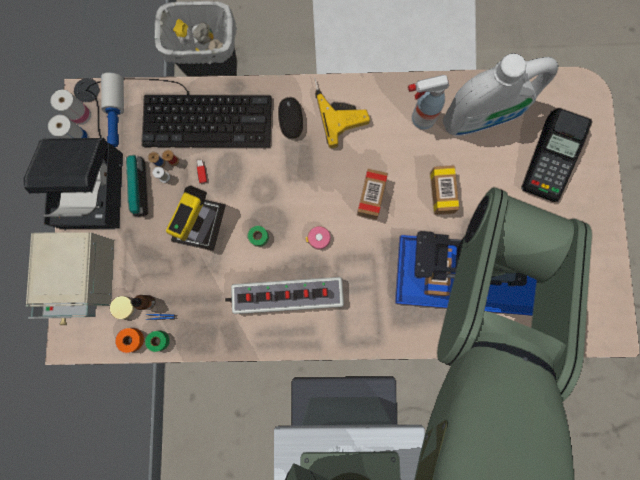

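Red at (374,193) and yellow at (445,189) are unmoved, and the blue box is in the tray at about (437,278). Next is red.

```bash
python3 -m crank '[{"dx":0.0546,"dy":0.0425,"dz":0,"yaw":-0.37},{"dx":0.0546,"dy":0.0425,"dz":0,"yaw":-0.37},{"dx":0.0546,"dy":0.0425,"dz":0,"yaw":-0.37},{"dx":0.0546,"dy":0.0425,"dz":0,"yaw":-0.37},{"dx":0,"dy":0,"dz":0,"yaw":0},{"dx":0,"dy":0,"dz":0,"yaw":0}]' 1
python3 - <<'E'
from m import *
im,c=grab('wrist')
for s,ce,mm in comps(bands(im,'red'),100): print(s,ce,onz(c,ce,45),rect_world(c,mm,45)[2])
E
```

```text
time_s: 23.05
ee_pos: [648.1, -61.9, 161.6]
ee_rot: [-179.9, -0.2, 166.7]
force: [-0.4, -0.8, -0.7]
gripper_width: 91.4
gripper_force: 0.0
[ 295  179   61   19 1061] [324.5 187.7] [614.8 -53.5  45. ] 75.69354248046875
[295 271  58  17 885] [323.5 279.5] [684.3 -70.8  45. ] 74.87367248535156
```

```bash
python3 -m crank '[{"dx":0,"dy":0,"dz":-0.065,"yaw":-0.14},{"dx":0,"dy":0,"dz":-0.07,"yaw":0},{"dx":0,"dy":0,"dz":-0.035,"yaw":0},{"dx":0,"dy":0,"dz":-0.011,"yaw":0},{"dx":0,"dy":0,"dz":0,"yaw":0},{"dx":0,"dy":0,"dz":0,"yaw":0}]'
python3 -m crank '[{"dx":0,"dy":0,"dz":0,"yaw":0},{"dx":0,"dy":0,"dz":0,"yaw":0},{"dx":0,"dy":0,"dz":0,"yaw":0},{"dx":0,"dy":0,"dz":0,"yaw":0},{"dx":0,"dy":0,"dz":0,"yaw":0},{"dx":0,"dy":0,"dz":0,"yaw":0}]' 0 30
```

```text
time_s: 23.85
ee_pos: [650.5, -62.3, 20.6]
ee_rot: [180.0, 0.2, 166.0]
force: [0.0, -0.0, 0.5]
gripper_width: 91.1
gripper_force: 0.0
time_s: 24.6
ee_pos: [649.4, -61.9, 18.7]
ee_rot: [180.0, -0.0, 166.0]
force: [0.4, 0.6, -0.4]
gripper_width: 46.0
gripper_force: 30.0
```

```bash
python3 -m crank '[{"dx":0,"dy":0,"dz":0.04,"yaw":0},{"dx":0,"dy":0,"dz":0.065,"yaw":0},{"dx":0,"dy":0,"dz":0.07,"yaw":0},{"dx":-0.0458,"dy":-0.0539,"dz":0,"yaw":0.324},{"dx":-0.0458,"dy":-0.0539,"dz":0,"yaw":0.324},{"dx":-0.0458,"dy":-0.0539,"dz":0,"yaw":0.324},{"dx":-0.0458,"dy":-0.0539,"dz":0,"yaw":0.324},{"dx":-0.0458,"dy":-0.0539,"dz":0,"yaw":0.324},{"dx":0,"dy":0,"dz":0,"yaw":0},{"dx":0,"dy":0,"dz":0,"yaw":0}]'
python3 -m crank '[{"dx":0,"dy":0,"dz":-0.06,"yaw":0},{"dx":0,"dy":0,"dz":-0.06,"yaw":0},{"dx":0,"dy":0,"dz":-0.035,"yaw":0},{"dx":0,"dy":0,"dz":-0.01,"yaw":0},{"dx":0,"dy":0,"dz":-0.002,"yaw":0},{"dx":0,"dy":0,"dz":-0.001,"yaw":0},{"dx":0,"dy":0,"dz":-0.001,"yaw":0},{"dx":0,"dy":0,"dz":0,"yaw":0},{"dx":0,"dy":0,"dz":0,"yaw":0}]'
```

```text
time_s: 25.85
ee_pos: [466.4, -277.3, 158.7]
ee_rot: [180.0, 0.0, 174.1]
force: [0.6, 0.8, -0.8]
gripper_width: 46.1
gripper_force: 30.0
time_s: 26.98
ee_pos: [466.4, -277.6, 23.9]
ee_rot: [-180.0, 0.0, 174.1]
force: [-0.8, 0.4, -0.5]
gripper_width: 46.0
gripper_force: 30.0
```

```bash
python3 -m crank '[{"dx":0,"dy":0,"dz":-0.001,"yaw":0},{"dx":0,"dy":0,"dz":0,"yaw":0}]'
python3 -m crank '[{"dx":0,"dy":0,"dz":0,"yaw":0},{"dx":0,"dy":0,"dz":0,"yaw":0},{"dx":0,"dy":0,"dz":0,"yaw":0},{"dx":0,"dy":0,"dz":0,"yaw":0},{"dx":0,"dy":0,"dz":0.04,"yaw":0},{"dx":0,"dy":0,"dz":0.065,"yaw":0},{"dx":0,"dy":0,"dz":0.07,"yaw":0},{"dx":0,"dy":0,"dz":0,"yaw":0}]' 0.68
python3 -m crank '[{"dx":0.0594,"dy":0.017,"dz":0,"yaw":0.47},{"dx":0.0594,"dy":0.017,"dz":0,"yaw":0.47},{"dx":0.0594,"dy":0.017,"dz":0,"yaw":0.47},{"dx":0.0594,"dy":0.017,"dz":0,"yaw":0.47},{"dx":0,"dy":0,"dz":0,"yaw":0},{"dx":0,"dy":0,"dz":0,"yaw":0}]' 1
python3 - <<'E'
from m import *
im,c=grab('wrist','w6.png')
for s,ce,mm in comps(bands(im,'yellow'),100): print(s,ce,onz(c,ce,45),rect_world(c,mm,45)[2])
for s,ce,mm in comps(bands(im,'blue'),100)+comps(bands(im,'red'),100): print(s,ce,onz(c,ce,50))
E
```

```text
time_s: 27.22
ee_pos: [466.4, -277.6, 23.7]
ee_rot: [-180.0, 0.0, 174.1]
force: [-1.2, 1.5, 4.9]
gripper_width: 45.7
gripper_force: 30.0
time_s: 28.22
ee_pos: [468.8, -279.0, 167.5]
ee_rot: [-179.7, 0.5, 174.1]
force: [0.3, -0.7, -0.2]
gripper_width: 62.0
gripper_force: 0.0
time_s: 28.98
ee_pos: [655.2, -222.9, 161.3]
ee_rot: [179.9, -0.2, -176.5]
force: [-0.0, -0.5, -0.1]
gripper_width: 91.1
gripper_force: 0.0
[ 296  177   61   20 1096] [325.9 186.5] [ 620.  -223.2   45. ] 2.4786319732666016
[ 53 209  21  16 210] [ 62.9 216.7] [ 654.2 -425.7   45. ] 66.28449249267578
[296 270  58  18 934] [324.5 278.4] [ 691.5 -219.9   45. ] 2.284527540206909
[   43     0   442   111 27742] [285.   42.8] [ 524.2 -256.5   50. ]
[203 361  76  14 342] [237.1 366.9] [ 771.9 -287.4   50. ]
[ 217    0   74   37 1396] [256.1  10.6] [ 504.7 -276.7   50. ]
[ 77 221  21  15 192] [ 86.9 228.2] [ 660.9 -403.3   50. ]
```

View pics/w6.png

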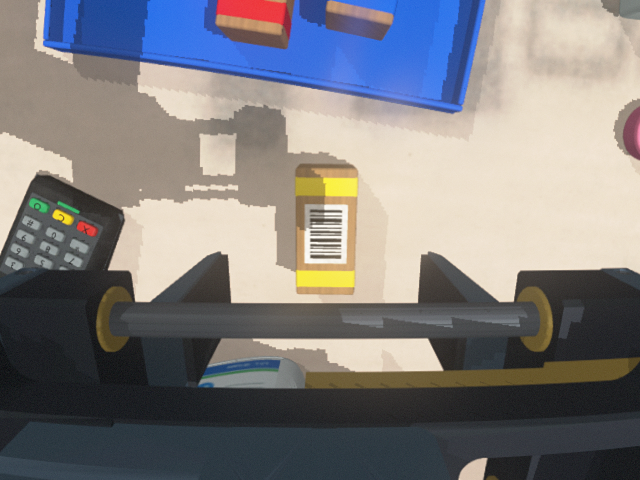

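The yellow box is centred at (325,232), at world (655.8,-221.5) with yaw 2.6°, so a small correction is enough. Blue and red sit in the tray at the top of the view.

```bash
python3 -m crank '[{"dx":-0.001,"dy":0.002,"dz":-0.065,"yaw":-0.18},{"dx":0,"dy":0,"dz":-0.07,"yaw":0},{"dx":0,"dy":0,"dz":-0.035,"yaw":0},{"dx":0,"dy":0,"dz":-0.01,"yaw":0},{"dx":0,"dy":0,"dz":0,"yaw":0},{"dx":0,"dy":0,"dz":0,"yaw":0}]'
python3 -m crank '[{"dx":0,"dy":0,"dz":0,"yaw":0},{"dx":0,"dy":0,"dz":0,"yaw":0},{"dx":0,"dy":0,"dz":0,"yaw":0},{"dx":0,"dy":0,"dz":0,"yaw":0},{"dx":0,"dy":0,"dz":0,"yaw":0},{"dx":0,"dy":0,"dz":0,"yaw":0}]' 0 30
```

```text
time_s: 29.78
ee_pos: [656.5, -222.1, 20.9]
ee_rot: [-179.9, 0.2, -177.4]
force: [-0.3, -1.0, 0.3]
gripper_width: 91.3
gripper_force: 0.0
time_s: 30.52
ee_pos: [655.5, -221.4, 18.7]
ee_rot: [180.0, -0.0, -177.4]
force: [-0.2, 0.3, 0.5]
gripper_width: 45.9
gripper_force: 30.0
```

```bash
python3 -m crank '[{"dx":0,"dy":0,"dz":0.04,"yaw":0},{"dx":0,"dy":0,"dz":0.065,"yaw":0},{"dx":0,"dy":0,"dz":0.07,"yaw":0},{"dx":-0.0493,"dy":-0.034,"dz":0,"yaw":-0.34},{"dx":-0.0493,"dy":-0.034,"dz":0,"yaw":-0.34},{"dx":-0.0493,"dy":-0.034,"dz":0,"yaw":-0.34},{"dx":-0.0493,"dy":-0.034,"dz":0,"yaw":-0.34},{"dx":-0.0493,"dy":-0.034,"dz":0,"yaw":-0.34},{"dx":0,"dy":0,"dz":0,"yaw":0},{"dx":0,"dy":0,"dz":0,"yaw":0}]'
python3 -m crank '[{"dx":0,"dy":0,"dz":-0.06,"yaw":0},{"dx":0,"dy":0,"dz":-0.06,"yaw":0},{"dx":0,"dy":0,"dz":-0.035,"yaw":0},{"dx":0,"dy":0,"dz":-0.01,"yaw":0},{"dx":0,"dy":0,"dz":-0.002,"yaw":0},{"dx":0,"dy":0,"dz":-0.001,"yaw":0},{"dx":0,"dy":0,"dz":-0.001,"yaw":0},{"dx":0,"dy":0,"dz":-0.001,"yaw":0},{"dx":0,"dy":0,"dz":0,"yaw":0},{"dx":0,"dy":0,"dz":0,"yaw":0}]'
```

```text
time_s: 31.78
ee_pos: [458.5, -357.3, 158.6]
ee_rot: [180.0, 0.0, 174.1]
force: [0.5, 0.6, -2.1]
gripper_width: 45.9
gripper_force: 30.0
time_s: 33.02
ee_pos: [458.7, -357.8, 23.7]
ee_rot: [-180.0, 0.1, 174.1]
force: [-1.6, 0.1, 5.9]
gripper_width: 45.8
gripper_force: 30.0
```

```bash
python3 -m crank '[{"dx":0,"dy":0,"dz":0,"yaw":0},{"dx":0,"dy":0,"dz":0,"yaw":0},{"dx":0,"dy":0,"dz":0,"yaw":0},{"dx":0,"dy":0,"dz":0,"yaw":0},{"dx":0,"dy":0,"dz":0.04,"yaw":0},{"dx":0,"dy":0,"dz":0.065,"yaw":0},{"dx":0,"dy":0,"dz":0.07,"yaw":0},{"dx":0,"dy":0,"dz":0,"yaw":0}]' 0.68
python3 -m crank '[{"dx":0.003,"dy":0.067,"dz":0.0083,"yaw":0.2},{"dx":0.003,"dy":0.067,"dz":0.0083,"yaw":0.2},{"dx":0.003,"dy":0.067,"dz":0.0083,"yaw":0.2},{"dx":0.003,"dy":0.067,"dz":0.0083,"yaw":0.2},{"dx":0.003,"dy":0.067,"dz":0.0083,"yaw":0.2},{"dx":0.003,"dy":0.067,"dz":0.0083,"yaw":0.2},{"dx":0.003,"dy":0.067,"dz":0.0083,"yaw":0.2},{"dx":0.003,"dy":0.067,"dz":0.0083,"yaw":0.2},{"dx":0.003,"dy":0.067,"dz":0.0083,"yaw":0.2},{"dx":0,"dy":0,"dz":0,"yaw":0}]' 0
python3 -m crank '[{"dx":0,"dy":0,"dz":0,"yaw":0},{"dx":0,"dy":0,"dz":0,"yaw":0},{"dx":0,"dy":0,"dz":0,"yaw":0}]'
python3 - <<'E'
from m import *
im,c=grab('wrist','w7.png');print(telemetry.state()['ee_pos'])
for s,ce,mm in comps(bands(im,'red'),60): print(s,ce,onz(c,ce,60))
I,t=grab('top','top7.png')
for k in ('blue','red','yellow'):
    for s,ce,mm in comps(bands(I,k)[230:325,390:560],8): print(k,s[4],onz(t,ce+np.array([390,230]),50))
E
```

```text
time_s: 34.02
ee_pos: [460.7, -359.4, 167.8]
ee_rot: [-179.7, 0.5, 174.1]
force: [-0.5, -0.1, -0.4]
gripper_width: 62.1
gripper_force: 0.0
time_s: 35.28
ee_pos: [479.6, 127.9, 221.8]
ee_rot: [180.0, -0.0, -176.6]
force: [-0.0, 0.0, -0.4]
gripper_width: 0.7
gripper_force: 0.0
time_s: 35.65
ee_pos: [479.9, 123.8, 222.3]
ee_rot: [-180.0, -0.0, -177.0]
force: [0.1, -0.9, -1.1]
gripper_width: 0.5
gripper_force: 0.0
[479.9 124.  222.4]
[230 153   9  18 133] [233.4 161.1] [433.2  45.1  60. ]
[277 153   7  17 108] [279.8 161.4] [431.7  84.4  60. ]
[323 153   9  18 145] [327.2 161.5] [429.8 124.2  60. ]
[421 153   9  18 131] [425.  161.9] [425.5 206.8  60. ]
blue 6700 [ 465.2 -266.6   50. ]
red 174 [ 503.1 -276.    50. ]
red 181 [ 431.7 -269.1   50. ]
yellow 206 [ 495.8 -354.5   50. ]
yellow 205 [ 424.3 -347.1   50. ]
```

View pics/w7.png

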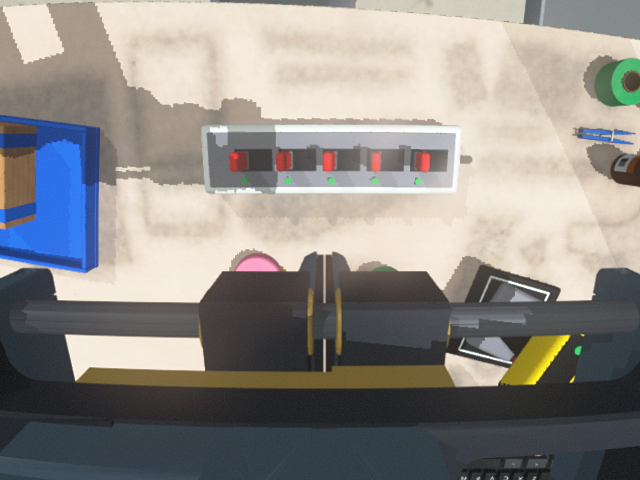

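View pics/top7.png

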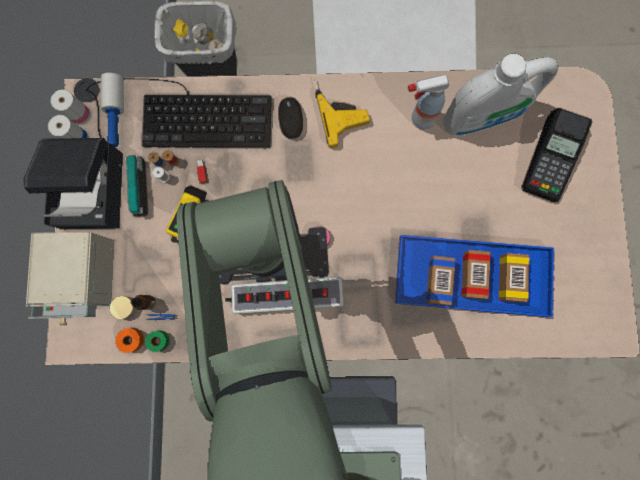

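The tray in the top view holds blue at (442,280), red at (477,275) and yellow at (516,278). Blue looks lower than where I placed it. In the wrist view the levers are at columns 233–425, each with its dark slot on the world +y side. I'll check both numerically.

```bash
python3 - <<'E'
from m import *
L=lambda f:np.ascontiguousarray(cv2.imread('pics/'+f)[:,:,::-1])
t=eyes.calibration('top');c=eyes.calibration('wrist')
I=L('top7.png');h=hsv(I)
sub=((h[...,0]<95)|(h[...,1]<90))[238:316,400:552]&(h[...,2]>60)[238:316,400:552]
sub=cv2.morphologyEx(sub.astype(np.uint8),cv2.MORPH_OPEN,np.ones((2,2)))
for s,ce,mm in comps(sub,15): print('nonblue',s+np.array([400,238,0,0,0]),onz(t,ce+[400,238],50))
for k,p in dict(blue=(474.7,-198),red=(466.5,-277.6),yellow=(458.3,-357.2)).items():print(k,proj(t,(*p,50)))
# wrist: bank rim
w=L('w7.png');hw=hsv(w)
m=np.zeros(hw.shape[:2],bool);m[115:205,190:475]=((hw[...,1]<45)&(hw[...,2]>170))[115:205,190:475]
for s,ce,mm in comps(m,150): r=rect_world(c,mm,36);print('rim',s,r)
# profile across the lever row
for v in(158,164):print([(u,*w[v,u]) for u in range(224,290,3)])
E
```

```text
nonblue [444 238 108  10 641] [ 535.4 -350.2   50. ]
nonblue [ 462  251   29   49 1249] [ 464.1 -274.8   50. ]
nonblue [ 500  254   31   49 1409] [ 456.6 -353.1   50. ]
nonblue [431 257  25   5  86] [ 499.1 -206.9   50. ]
nonblue [428 266  28  30 715] [ 453.7 -201.2   50. ]
nonblue [430 300  23   7 100] [ 407.  -196.4   50. ]
nonblue [400 305 120  11 702] [ 389.  -196.3   50. ]
blue (np.float64(439.71200727217433), np.float64(270.6203098531197))
red (np.float64(478.11354024209925), np.float64(273.998149470121))
yellow (np.float64(516.8825398380335), np.float64(277.41388730807404))
rim [  190   115   285    90 15786] ((430.14532470703125, 129.43243408203125), (80.67689514160156, 266.36224365234375), 3.2409677505493164)
[(224, np.uint8(111), np.uint8(111), np.uint8(114)), (227, np.uint8(110), np.uint8(111), np.uint8(116)), (230, np.uint8(169), np.uint8(63), np.uint8(57)), (233, np.uint8(179), np.uint8(64), np.uint8(59)), (236, np.uint8(226), np.uint8(66), np.uint8(61)), (239, np.uint8(115), np.uint8(61), np.uint8(57)), (242, np.uint8(114), np.uint8(60), np.uint8(54)), (245, np.uint8(11
[... 1123 characters left out ...]
8(55)), (248, np.uint8(83), np.uint8(83), np.uint8(83)), (251, np.uint8(58), np.uint8(57), np.uint8(55)), (254, np.uint8(67), np.uint8(64), np.uint8(62)), (257, np.uint8(68), np.uint8(66), np.uint8(65)), (260, np.uint8(67), np.uint8(62), np.uint8(61)), (263, np.uint8(69), np.uint8(69), np.uint8(66)), (266, np.uint8(66), np.uint8(61), np.uint8(60)), (269, np.uint8(67), np.uint8(65), np.uint8(60)), (272, np.uint8(95), np.uint8(94), np.uint8(97)), (275, np.uint8(145), np.uint8(133), np.uint8(140)), (278, np.uint8(173), np.uint8(67), np.uint8(61)), (281, np.uint8(170), np.uint8(68), np.uint8(63)), (284, np.uint8(139), np.uint8(70), np.uint8(66)), (287, np.uint8(169), np.uint8(69), np.uint8(64))]
```

```bash
python3 - <<'E'
from m import *
L=lambda f:np.ascontiguousarray(cv2.imread('pics/'+f)[:,:,::-1])
t=eyes.calibration('top');c=eyes.calibration('wrist')
w=L('w7.png');hw=hsv(w).astype(int)
for u0 in(196,450):print(u0,[(u,*hw[150,u,1:]) for u in range(u0,u0+24,2)])
print([(u,*w[160,u].astype(int)) for u in range(412,440,2)])
# box orientation and triangulated blue label
I=L('top7.png');h=hsv(I)
def lab(I,u0,v0,u1,v1):
    h=hsv(I)[v0:v1,u0:u1]; m=((h[...,0]<95)|(h[...,1]<70)).astype(np.uint8)&(h[...,2]>60)
    s,ce,mm=max(comps(cv2.morphologyEx(m,cv2.MORPH_OPEN,np.ones((2,2)))),key=lambda x:x[0][4])
    M=np.zeros(I.shape[:2],bool);M[v0:v1,u0:u1]=mm;return ce+[u0,v0],M
ce,M=lab(I,425,264,458,298);print('blue mid',onz(t,ce,50),rect_world(t,M,50))
S,sc=grab('scene','scene7.png')
p=proj(sc,(453.7,-201,50));print('expected scene px',p)
u,v=int(p[0]),int(p[1])
hs=hsv(S);wm=(hs[...,1]<60)&(hs[...,2]>90)
for s,cc,mm in comps(wm[v-30:v+30,u-30:u+30],8):print(s,cc+[u-30,v-30],onz(sc,cc+[u-30,v-30],50))
E
```

```text
196 [(196, np.int64(38), np.int64(153)), (198, np.int64(36), np.int64(156)), (200, np.int64(41), np.int64(155)), (202, np.int64(12), np.int64(184)), (204, np.int64(9), np.int64(189)), (206, np.int64(10), np.int64(186)), (208, np.int64(4), np.int64(114)), (210, np.int64(9), np.int64(116)), (212, np.int64(9), np.int64(116)), (214, np.int64(11), np.int64(117)), (216, np.int64(11), np.int64(116)), (218, np.int64(13), np.int64(115))]
450 [(450, np.int64(8), np.int64(196)), (452, np.int64(8), np.int64(201)), (454, np.int64(2), np.int64(212)), (456, np.int64(1), np.int64(254)), (458, np.int64(2), np.int64(250)), (460, np.int64(10), np.int64(238)), (462, np.int64(31), np.int64(232)), (464, np.int64(30), np.int64(235)), (466, np.int64(24), np.int64(242)), (468, np.int64(23), np.int64(242)), (470, np.int64(23), np.int64(242)), (472, np.int64(23), np.int64(240))]
[(412, np.int64(88), np.int64(84), np.int64(82)), (414, np.int64(110), np.int64(105), np.int64(104)), (416, np.int64(140), np.int64(85), np.int64(79)), (418, np.int64(138), np.int64(82), np.int64(75)), (420, np.int64(150), np.int64(79)
[... 160 characters left out ...]
4(94)), (428, np.int64(249), np.int64(99), np.int64(93)), (430, np.int64(124), np.int64(95), np.int64(95)), (432, np.int64(105), np.int64(103), np.int64(100)), (434, np.int64(108), np.int64(104), np.int64(101)), (436, np.int64(114), np.int64(108), np.int64(105)), (438, np.int64(117), np.int64(111), np.int64(110))]
blue mid [ 453.6 -201.6   50. ] ((453.4668273925781, -201.21511840820312), (53.05970764160156, 58.604156494140625), 82.7202377319336)
expected scene px (np.float64(407.6520726129089), np.float64(330.78939652690593))
[ 0  0  8  8 31] [379.3 302.2] [ 484.7 -122.2   50. ]
[ 38   0  22  13 154] [428.9 304. ] [ 537.5 -204.5   50. ]
[ 19  19  27  24 310] [408.7 330.3] [ 456. -202.   50.]
```

Blue was knocked about 21 mm against the tray wall but is still flat. I'll re-centre it first. Lever lean and slots both show that bank +y is world +y.

```bash
python3 -m crank '[{"dx":-0.00535,"dy":-0.0678,"dz":-0.0133,"yaw":-0.34},{"dx":-0.00535,"dy":-0.0678,"dz":-0.0133,"yaw":-0.34},{"dx":-0.00535,"dy":-0.0678,"dz":-0.0133,"yaw":-0.34},{"dx":-0.00535,"dy":-0.0678,"dz":-0.0133,"yaw":-0.34},{"dx":-0.00535,"dy":-0.0678,"dz":-0.0133,"yaw":-0.34},{"dx":-0.00535,"dy":-0.0678,"dz":-0.0133,"yaw":-0.34},{"dx":0,"dy":0,"dz":0,"yaw":0},{"dx":0,"dy":0,"dz":0,"yaw":0},{"dx":0,"dy":0,"dz":0,"yaw":0}]' 0.7
python3 - <<'E'
from m import *
im,c=grab('wrist','w8.png');h=hsv(im)
print(proj(c,(453.8,-201.5,50)))
m=(((h[...,0]<95)|(h[...,1]<70))&(h[...,2]>60)).astype(np.uint8); m[:100]=0;m[300:]=0;m[:,:225]=0;m[:,425:]=0
for s,ce,mm in comps(m,150):print(s,ce,onz(c,ce,50),rect_world(c,mm,50))
E
```

```text
time_s: 36.92
ee_pos: [454.5, -199.4, 159.0]
ee_rot: [180.0, 0.0, 173.0]
force: [-0.3, 0.3, 0.4]
gripper_width: 63.8
gripper_force: 0.0
(np.float64(320.7045088194286), np.float64(234.36741581141436))
[  225   100   200    59 11356] [323.2 127.9] [ 378.8 -190.3   50. ] ((379.5101623535156, -189.564697265625), (140.08987426757812, 39.40776824951172), 82.95263671875)
[289 164  64  15 891] [321.2 171. ] [ 408.  -195.4   50. ] ((407.92633056640625, -195.87216186523438), (44.65599822998047, 9.850671768188477), 82.93351745605469)
[225 189  35  34 661] [239.2 199.6] [ 420.8 -256.6   50. ] ((425.48382568359375, -255.56605529785156), (25.87237548828125, 24.262645721435547), 82.7125015258789)
[ 290  197   63   77 4702] [320.3 234.6] [ 453.9 -201.8   50. ] ((454.88629150390625, -201.96371459960938), (45.1594352722168, 58.16222381591797), 82.2486572265625)
[ 225  214   40   79 1908] [243.3 249.9] [ 458.6 -260.3   50. ] ((462.1298828125, -259.8083801269531), (29.85430145263672, 63.05662155151367), 79.04457092285156)
[392 281  33  19 229] [410.3 293.5] [ 509.1 -138.9   50. ] ((509.3772888183594, -140.97584533691406), (14.68051528930664, 24.750232696533203), 20.39394187927246)
[291 290  59   8 454] [320.3 293.4] [ 500.2 -207.7   50. ] ((500.2571716308594, -207.92088317871094), (44.59845733642578, 5.823843002319336), 82.91897583007812)
```

```bash
python3 -m crank '[{"dx":0,"dy":0,"dz":-0.06,"yaw":0},{"dx":0,"dy":0,"dz":-0.06,"yaw":0},{"dx":0,"dy":0,"dz":-0.035,"yaw":0},{"dx":0,"dy":0,"dz":-0.0125,"yaw":0},{"dx":0,"dy":0,"dz":0,"yaw":0},{"dx":0,"dy":0,"dz":0,"yaw":0}]'
python3 -m crank '[{"dx":0,"dy":0,"dz":0,"yaw":0},{"dx":0,"dy":0,"dz":0,"yaw":0},{"dx":0,"dy":0,"dz":0,"yaw":0},{"dx":0,"dy":0,"dz":0,"yaw":0},{"dx":0,"dy":0,"dz":0,"yaw":0},{"dx":0,"dy":0,"dz":0.012,"yaw":0},{"dx":0,"dy":0,"dz":0,"yaw":0},{"dx":0,"dy":0,"dz":0,"yaw":0}]' 0 30
```

```text
time_s: 37.72
ee_pos: [455.3, -200.7, 26.0]
ee_rot: [-180.0, 0.2, 172.9]
force: [-0.4, -0.0, 0.2]
gripper_width: 64.0
gripper_force: 0.0
time_s: 38.72
ee_pos: [454.5, -200.5, 34.4]
ee_rot: [-180.0, 0.0, 172.9]
force: [1.6, 0.3, -0.5]
gripper_width: 46.0
gripper_force: 30.0
```

```bash
python3 -m crank '[{"dx":0.0126,"dy":0.0016,"dz":0,"yaw":0.12},{"dx":0.0126,"dy":0.0016,"dz":0,"yaw":0.12},{"dx":0,"dy":0,"dz":0,"yaw":0},{"dx":0,"dy":0,"dz":-0.008,"yaw":0},{"dx":0,"dy":0,"dz":-0.002,"yaw":0},{"dx":0,"dy":0,"dz":-0.002,"yaw":0},{"dx":0,"dy":0,"dz":0,"yaw":0},{"dx":0,"dy":0,"dz":0,"yaw":0}]'
python3 -m crank '[{"dx":0,"dy":0,"dz":0,"yaw":0},{"dx":0,"dy":0,"dz":0,"yaw":0},{"dx":0,"dy":0,"dz":0,"yaw":0},{"dx":0,"dy":0,"dz":0,"yaw":0},{"dx":0,"dy":0,"dz":0.04,"yaw":0},{"dx":0,"dy":0,"dz":0.065,"yaw":0},{"dx":0,"dy":0,"dz":0.07,"yaw":0},{"dx":0,"dy":0,"dz":0,"yaw":0},{"dx":0,"dy":0,"dz":0,"yaw":0}]' 0.68
```

```text
time_s: 39.72
ee_pos: [473.5, -197.6, 25.4]
ee_rot: [180.0, -0.1, 174.1]
force: [-5.4, 1.9, 6.1]
gripper_width: 46.0
gripper_force: 30.0
time_s: 40.85
ee_pos: [473.9, -197.7, 164.2]
ee_rot: [180.0, -0.0, 174.1]
force: [-0.2, 0.3, -0.5]
gripper_width: 62.2
gripper_force: 0.0
```

```bash
python3 -m crank '[{"dx":-0.012,"dy":0.0602,"dz":0,"yaw":0.43},{"dx":-0.012,"dy":0.0602,"dz":0,"yaw":0.43},{"dx":-0.012,"dy":0.0602,"dz":0,"yaw":0.43},{"dx":-0.012,"dy":0.0602,"dz":0,"yaw":0.43},{"dx":0,"dy":0,"dz":0,"yaw":0},{"dx":0,"dy":0,"dz":0,"yaw":0},{"dx":0,"dy":0,"dz":0,"yaw":0}]' 0 20
python3 - <<'E'
from m import *
I,t=grab('top','top9.png')
h=hsv(I); m=(((h[...,0]<95)|(h[...,1]<90))&(h[...,2]>60)).astype(np.uint8)[238:316,400:552]
for s,ce,mm in comps(cv2.morphologyEx(m,cv2.MORPH_OPEN,np.ones((2,2))),60): print(s[4],s[:4]+[400,238,0,0],onz(t,ce+[400,238],50))
E
python3 -m crank '[{"dx":0,"dy":0,"dz":-0.06,"yaw":0},{"dx":0,"dy":0,"dz":-0.05,"yaw":0},{"dx":0,"dy":0,"dz":-0.0175,"yaw":0},{"dx":0,"dy":0,"dz":0,"yaw":0},{"dx":0,"dy":0,"dz":0,"yaw":0},{"dx":0,"dy":0,"dz":0,"yaw":0}]'
```

```text
time_s: 41.72
ee_pos: [436.0, -6.2, 164.1]
ee_rot: [-180.0, -0.1, -177.4]
force: [0.1, -0.6, -0.6]
gripper_width: 0.3
gripper_force: 0.0
686 [400 238  12  78] [ 451.3 -122.7   50. ]
962 [405 238 115  78] [ 422.8 -184.1   50. ]
640 [444 238 108  10] [ 535.4 -350.3   50. ]
87 [428 248  25   5] [ 517.9 -201.1   50. ]
1250 [462 251  29  49] [ 463.8 -274.8   50. ]
1407 [500 254  31  49] [ 456.6 -353.1   50. ]
718 [426 258  27  29] [ 471.8 -196.4   50. ]
101 [429 292  22   6] [ 424.8 -194.7   50. ]
time_s: 42.52
ee_pos: [436.8, -5.5, 63.6]
ee_rot: [-180.0, 0.1, -177.3]
force: [-0.2, -0.2, 0.6]
gripper_width: 0.4
gripper_force: 0.0
```

```bash
python3 -m crank '[{"dx":-0.0012,"dy":0.025,"dz":0,"yaw":0},{"dx":-0.0012,"dy":0.025,"dz":0,"yaw":0},{"dx":-0.0012,"dy":0.025,"dz":0,"yaw":0},{"dx":-0.0012,"dy":0.025,"dz":0,"yaw":0},{"dx":-0.0012,"dy":0.025,"dz":0,"yaw":0}]'
python3 -m crank '[{"dx":-0.0012,"dy":0.025,"dz":0,"yaw":0},{"dx":-0.0012,"dy":0.025,"dz":0,"yaw":0},{"dx":-0.0012,"dy":0.025,"dz":0,"yaw":0},{"dx":-0.0012,"dy":0.025,"dz":0,"yaw":0},{"dx":-0.0012,"dy":0.025,"dz":0,"yaw":0},{"dx":-0.0012,"dy":0.025,"dz":0,"yaw":0},{"dx":-0.0012,"dy":0.025,"dz":0,"yaw":0},{"dx":-0.0012,"dy":0.025,"dz":0,"yaw":0},{"dx":-0.0012,"dy":0.025,"dz":0,"yaw":0},{"dx":0,"dy":0,"dz":0,"yaw":0}]'
```

```text
time_s: 43.15
ee_pos: [431.6, 94.9, 63.5]
ee_rot: [-180.0, 0.1, -177.2]
force: [-0.8, -3.1, 1.8]
gripper_width: 0.0
gripper_force: 0.9
time_s: 44.4
ee_pos: [422.8, 276.1, 62.9]
ee_rot: [180.0, 0.0, -177.2]
force: [-0.4, -0.1, -0.4]
gripper_width: 0.3
gripper_force: 0.0
```

```bash
python3 - <<'E'
from m import *
c0=eyes.calibration('scene')
for name in('scene','top'):
    im,c=grab(name,name+'10.png'); h=hsv(im)
    ref=np.ascontiguousarray(cv2.imread('pics/%s0.png'%name)[:,:,::-1])
    for tag,I in(('ref',ref),('now',im)):
        m=bands(I,'red'); w=np.zeros_like(m)
        if name=='scene': w[235:305,215:325]=1
        else: w[275:312,228:348]=1
        print(name,tag,[(s[2],s[3],s[4],ce.round(0).tolist(),onz(c,ce,45)[:2].round(0).tolist()) for s,ce,_ in comps(m&w,6)])
E
```

```text
scene ref [(np.int32(7), np.int32(13), np.int32(66), [236.0, 252.0], [432.0, 214.0]), (np.int32(7), np.int32(12), np.int32(63), [251.0, 259.0], [434.0, 172.0]), (np.int32(7), np.int32(12), np.int32(66), [265.0, 266.0], [435.0, 131.0]), (np.int32(7), np.int32(13), np.int32(70), [280.0, 273.0], [438.0, 91.0]), (np.int32(7), np.int32(13), np.int32(71), [296.0, 280.0], [441.0, 51.0])]
scene now [(np.int32(12), np.int32(11), np.int32(78), [232.0, 252.0], [425.0, 222.0]), (np.int32(12), np.int32(12), np.int32(79), [245.0, 259.0], [427.0, 182.0]), (np.int32(13), np.int32(12), np.int32(85), [260.0, 265.0], [430.0, 142.0]), (np.int32(14), np.int32(13), np.int32(94), [274.0, 272.0], [432.0, 102.0]), (np.int32(13), np.int32(13), np.int32(95), [290.0, 280.0], [434.0, 62.0])]
top ref [(np.int32(5), np.int32(7), np.int32(30), [324.0, 292.0], [433.0, 46.0]), (np.int32(5), np.int32(8), np.int32(32), [287.0, 294.0], [429.0, 125.0]), (np.int32(5), np.int32(7), np.int32(28), [306.0, 293.0], [432.0, 86.0]), (np.int32(4), np.int32(8), np.int32(29), [268.0, 296.0], [427.0, 166.0]), (np.int32(5), np.int32(7), np.int32(33), [248.0, 297.0], [425.0, 208.0])]
top now [(np.int32(12), np.int32(8), np.int32(87), [317.0, 293.0], [432.0, 61.0]), (np.int32(12), np.int32(8), np.int32(83), [299.0, 294.0], [430.0, 101.0]), (np.int32(12), np.int32(8), np.int32(88), [261.0, 296.0], [426.0, 181.0]), (np.int32(12), np.int32(8), np.int32(81), [280.0, 295.0], [428.0, 141.0])]
```

```bash
python3 -m crank '[{"dx":0,"dy":0,"dz":0.05,"yaw":0},{"dx":0,"dy":0,"dz":0.06,"yaw":0},{"dx":0,"dy":0,"dz":0.06,"yaw":0},{"dx":-0.05,"dy":0.05,"dz":0,"yaw":0},{"dx":-0.05,"dy":0.05,"dz":0,"yaw":0},{"dx":0,"dy":0,"dz":0,"yaw":0},{"dx":0,"dy":0,"dz":0,"yaw":0},{"dx":0,"dy":0,"dz":0,"yaw":0}]'
python3 - <<'E'
from m import *
I,t=grab('top','top11.png'); h=hsv(I)
ref=np.ascontiguousarray(cv2.imread('pics/top0.png')[:,:,::-1])
for X in(ref,I):
    y,x=np.nonzero(bands(X,'yellow')[170:250,150:230]);print('head',x.mean(),y.mean(),len(x))
    hh=hsv(X)
    for w in((300,220,335,255),(240,220,275,255)): print([(ce.round(1),s[4]) for s,ce,_ in comps((hh[...,1]>110)[w[1]:w[3],w[0]:w[2]],80)])
for k in('red','yellow'):print(k,[onz(t,ce+[390,230],50).round() for s,ce,_ in comps(bands(I,k)[230:325,390:560],8)])
m=(((h[...,0]<95)|(h[...,1]<90))&(h[...,2]>60)).astype(np.uint8)[245:305,415:545]
for s,ce,mm in comps(cv2.morphologyEx(m,cv2.MORPH_OPEN,np.ones((2,2))),60): print(s[4],onz(t,ce+[415,245],50))
print(len(comps(bands(I,'red')[275:312,228:348],20)))
E
```

```text
time_s: 45.5
ee_pos: [343.4, 353.7, 198.5]
ee_rot: [-180.0, -0.0, -177.4]
force: [-0.6, 0.3, -0.1]
gripper_width: 0.4
gripper_force: 0.0
head 36.55718954248366 43.83986928104575 612
[(array([18.4, 17.3]), np.int32(309))]
[(array([17.7, 15.4]), np.int32(231))]
head 36.5921052631579 44.870065789473685 608
[(array([18.5, 17.3]), np.int32(298))]
[(array([17.6, 15.4]), np.int32(230))]
red [array([ 503., -276.,   50.]), array([ 432., -269.,   50.])]
yellow [array([ 496., -355.,   50.]), array([ 424., -347.,   50.])]
90 [ 518.1 -201.2   50. ]
1251 [ 463.8 -274.8   50. ]
1401 [ 456.6 -353.1   50. ]
717 [ 471.8 -196.4   50. ]
118 [ 425.1 -191.6   50. ]
5
```

```bash
python3 -c "
from workcell import ticket;print(ticket.job_done())"
```

```text
the job is handed in; nothing more can be done
None
```

The job is handed in: I held the beam about a second on the red, yellow and blue labels in that order (there was no green box; the robot gives no read signal). By the final pictures the scanner is back on its pad, the boxes are side by side in the tray (blue re-centred after a knock), and all five levers are folded from one drag.

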